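Tip the gift carton into the packing frame

TASK

Slide the white gift carton sideways, still standing, until it is square in front of the open mouth of the three-sided wooden packing frame; then push it high on its bow side so that it topples away from you and lands flat between the rails, bow up. Use gentle pushes only: do not grasp or lift the carton or let it fall outside the frame, and leave the stack of labels and the two wrapped pastries where they are.

Things in the scene. Friction and masses are not known exactly. Their poses are not given: they have to be found in the camera images.
- carton: White square gift carton, 0.2-0.42 kg, standing on its edge. Solid panel 28 mm thick (own x -6 to +22 mm), 148 wide (own y -76 to +72), 148 high; origin on its underside, z up along its height. A dark bow, which gives no contact, sits on the upper +y corner of the -x face (robot's side). Starts about 97 mm left or right of the frame's middle line, parallel to its mouth within 0.05 rad.
- carton_mid (a point): Centre of the carton's solid panel, 74 mm from its edges, 14 mm from its faces; axes as the carton. Pushed sideways below about 90 mm height it slides (friction 0.5-0.66), higher it may tip sideways. Pushed near the top across its thickness it tips about its far lower edge and falls by itself once leaning 0.2 rad. Its far face starts 8-28 mm short of the frame's mouth: right for tipping.
- frame: Three-sided frame of light wooden rails fixed on the bare table, open towards the robot. Rails 14 mm wide, 12 high. Inside 184 mm wide (y -92 to +92) and 165 deep; side rails run in x from 0 to 179 mm, far rail from 165 to 179. Origin at table height in the middle of the open mouth; own x points from the mouth into the frame, own y left along the mouth.
- labels: Bystander: stack of blank gift labels, 31x45x10 mm, lying behind the carton's edge on the side away from the frame, its middle about 97 mm from the carton's. Origin under its centre; its top is only 10 mm up.
- ring_pack: Bystander: ring-shaped cake in a clear wrapper, 90x94x25 mm, left of the carton, near the table's front edge. Origin under its centre.
- butter_pack: Bystander: pastry bar in a clear wrapper, 57x101x25 mm, right of the carton, near the table's front edge. Origin under its centre.

How it is judged:
On the way:
1. the carton stands upright in front of the frame's mouth, within 25 mm of its middle line (angle between carton's own z axis and vertical below 0.15 rad and y of carton_mid in the frame of frame between -0.025 and 0.025 m and x of carton_mid in the frame of frame below 0 m), for 0.1 s.
At the end, for the whole second after the job is handed in: The carton lies at rest flat on the table (within 0.09 rad), bow side up, between the side rails and short of the far rail, its top edge towards the far rail, turned less than 0.25 rad from the frame, with no more than about 39 mm of it sticking out of the mouth (angle between carton's own x axis and vertical above 3.05 rad and height (world z) of carton_mid below 0.02 m and x of carton_mid in the frame of frame between 0.035 and 0.095 m and y of carton_mid in the frame of frame between -0.022 and 0.022 m and angle between the z axis of carton and the x axis of frame, either way round below 0.25 rad and linear speed of carton below 0.02 m/s); the robot touches nothing.
It fails at once if the carton is lifted (its centre above 95 mm) (height (world z) of carton_mid above 0.095 m).
It fails at once if the carton falls over anywhere but into the frame (angle between carton's own z axis and vertical above 1 rad and (y of carton_mid in the frame of frame above 0.04 m or y of carton_mid in the frame of frame below -0.04 m or x of carton_mid in the frame of frame below 0.01 m or x of carton_mid in the frame of frame above 0.11 m)).
It fails at once if the carton is squeezed or pushed with more than 25 N (contact force between the fingers and carton above 25 N).
It fails at once if the label stack or a wrapped pastry is moved by more than 20 mm or tipped (distance of any of labels, ring_pack, butter_pack from where it was at the start of the episode above 0.02 m or angle between any of labels, ring_pack, butter_pack's own z axis and vertical above 0.4 rad).
It also fails if it takes over 51 s, if anything falls off the work surface, if the arm or the gripper's body presses on something with over 40 N, if the wrist force passes 120 N, or if a joint passes its speed limit or range.

ROBOT

A 6-joint arm with a two-finger parallel gripper is mounted at the origin on a cart in front of the work surface, level with it; the furniture and walls round the work are solid. World frame = base frame: x ahead of the robot, y to its left, z up, the work surface at z = 0. Lengths are in m, angles in rad, forces in N, time in s.
With the tool pointing down it reaches from about 0.425 to 0.95 m from the base axis. Payload 14.7 kg.
Tool frame: the origin (TCP) lies at the very end of the fingers, on their centre line; the grasp point (between the pads) lies 19 mm behind it; z points along the fingers, y is the line along which they close (so a half turn about z gives the same grasp; the last joint's range is limited). The gripper opens to 85 mm and grips with 20 to 120 N. Pads are 22 mm wide; open, the fingers measure 114 mm over their backs; the gripper's body (76 mm by 85 mm) begins 54 mm behind the grasp point. The pads swing forward as they close: fully open they stand 13 mm farther back than shut.
Start: joints at [-0.047, 0.48, 1.596, -0, 1.065, -0.047], TCP at [0.65, 0, 0.231] pointing down, gripper open.
Joint ranges: [-2.75, 2.75], [-0.82, 2.05], [0.23, 2.67], [-1.56, 4.7], [0.09, 2.69], [-2.92, 2.92]. Speed limits (rad/s): [1.89, 1.89, 2.39, 3.01, 3.01, 3.01].

INTERFACE

Orientations are given as a 3x3 rotation matrix whose columns are the frame's x, y, z axes.
In Python, from station import env, hand, get_state, imaging, sign_off gives the robot as it stands. Calls block until the motion is done:
- env.goto(position, orientation): joint-space move of the TCP to a pose.
- env.move_straight(position, rotation=None, v=0.15, f_stop=None): straight line of the TCP; rotation=None keeps the orientation; v is the mean speed in m/s. With f_stop (N) it stops when the force on the tool has changed by that much, and returns True; else False.
- env.set_joints(angles): joint-space move.
- hand.command_gripper(opening, effort=None): opening from 0.0 (shut) to 1.0 (fully open); effort is the grip in N (None keeps the last); returns when the fingers have stopped.
- env.wait(seconds).
- env.solve_ik(position, orientation): joint angles nearest the present ones, or None.
- get_state(): the state.
- imaging.snapshot(name): name is "scene" or "side" or "wrist"; returns a dict with "frame" (480x640x3 uint8, red, green, blue), "fx", "fy", "cx", "cy" (pixels), "world_from_camera" (4x4, takes a point from camera to world coordinates); the wrist camera has in their place "tool_from_camera" (4x4, takes a point from camera to tool coordinates, whose origin is the TCP and whose axes are the flange's). Camera axes: x right, y down, z forward; pixel columns grow to the right and rows downward; lengths in m; the calibration is good to about 2 mm. A picture is of the moment at which its call begins: read the wrist's pose just before it. There is no depth.
A pose or a line that the arm cannot do raises env.MotionError and nothing moves.
- sign_off(): hands the job in; it is judged then, once.
The state is a dict: "t": time; "q": joint angles; "qd": joint speeds; "joint_torque": joint torques, N m; "ee_pos": TCP position; "tool_rot": TCP orientation; "force": force on the tool from outside, world axes, zero at the start; "wrist_torque": the same for the moment, N m; "opening": opening from 0.0 (shut) to 1.0 (fully open); "finger_force": force on a finger pad.
Only numpy, scipy, OpenCV 4.12 (cv2) and the standard library are available. Lean on these libraries where they do the work, as an engineer would, in place of code of your own. Each camera call takes 0.05 s, during which the arm holds its last target. There are 200 camera calls.

## Working session

There is one attempt and no reset: what is moved stays moved. The work goes in short steps, each a Python script; the robot and the scene stay as the last script left them, time stands still between calls to the robot, and variables do not carry over. Pictures are saved under pics/ and viewed, at most 10 in all, crops included, and the job is handed in when it is done.

```bash
mkdir -p pics; ls
python3 - <<'E'
from station import imaging,get_state
import cv2,numpy as np
for n in("scene","side"):
    s=imaging.snapshot(n); cv2.imwrite(f"pics/{n}0.png",s["frame"][:,:,::-1])
    np.savez(f"pics/{n}0.npz",**{k:s[k] for k in("fx","fy","cx","cy","world_from_camera")})
    print(n,s["fx"],s["cx"],s["cy"],np.round(s["world_from_camera"],3).tolist())
print(get_state()["t"])
E
```

```text
pics
scene 433.46872498022674 316.6517649182026 242.2552620607524 [[0.681, -0.435, 0.589, -0.031], [-0.732, -0.419, 0.537, -0.542], [0.013, -0.797, -0.604, 0.593], [0.0, 0.0, 0.0, 1.0]]
side 502.04933800965983 325.3398686502409 237.96995659427836 [[0.992, -0.076, 0.096, 0.384], [-0.123, -0.649, 0.751, -0.747], [0.005, -0.757, -0.654, 0.661], [0.0, 0.0, 0.0, 1.0]]
0.1
```

View pics/scene0.png

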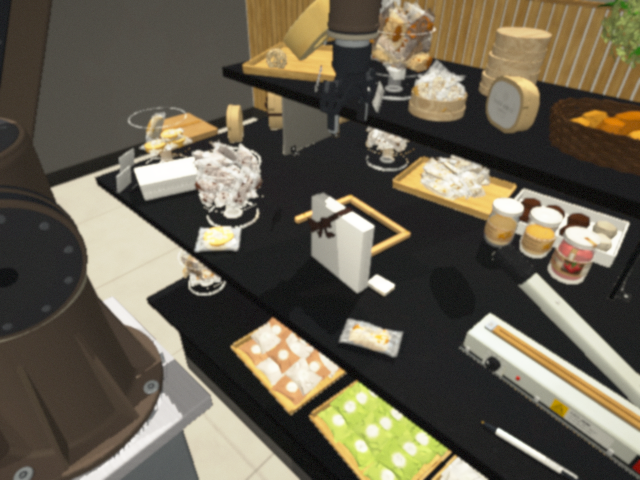

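View pics/side0.png

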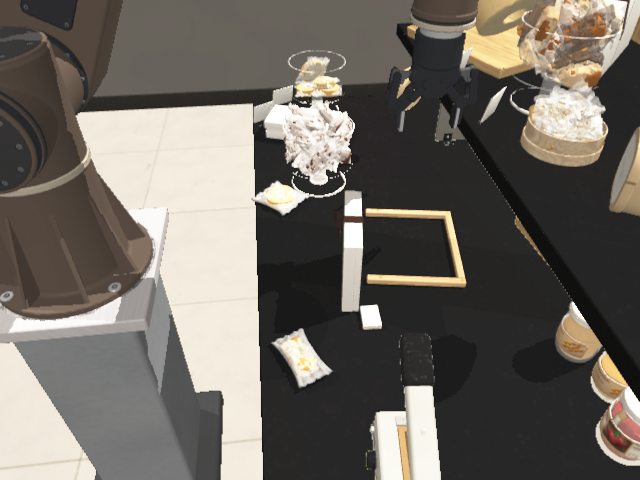

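The side view shows the frame's mouth ends near (367,211) and (368,280). The carton stands at about (350,250), to the −y side of the middle line, with the labels at (371,317). The bow faces the robot. I'll zoom in for exact corners.

Run:
```python
import cv2,numpy as np
a=cv2.imread("pics/side0.png")[180:330,325:475];b=cv2.imread("pics/scene0.png")[180:305,290:415]
a=cv2.resize(a,(600,600),interpolation=cv2.INTER_CUBIC)
cv2.imwrite("pics/c1.png",a)
cv2.imwrite("pics/c2.png",cv2.resize(b,(600,600),interpolation=cv2.INTER_CUBIC))
```

```text
(no output)
```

View pics/c1.png

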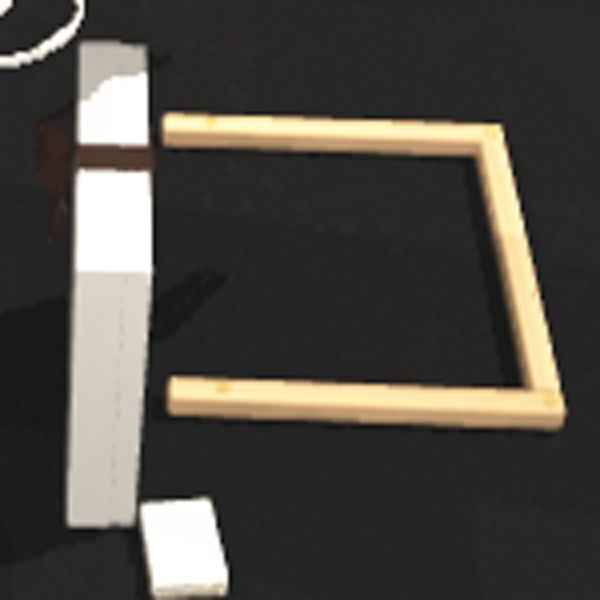

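View pics/c2.png

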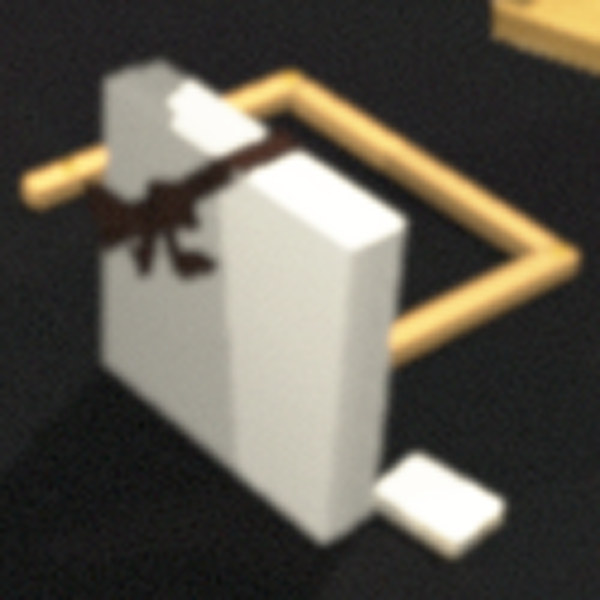

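Side crop: carton base corners at (67,526) and (134,523), top corners at (75,270), (152,272), (80,43) and (146,45). The rail tops end at (163,114) and (169,378), with far corners at (500,125) and (564,402). Next I fit the poses.

```bash
cat > fit.py <<'E'
import numpy as np
from scipy.optimize import least_squares
def proj(c,P):
    T=np.linalg.inv(c["world_from_camera"]); p=np.asarray(P)@T[:3,:3].T+T[:3,3]
    return np.c_[c["fx"]*p[:,0]/p[:,2]+c["cx"],c["fy"]*p[:,1]/p[:,2]+c["cy"]]
def place(q,L):
    L=np.asarray(L,float);c,s=np.cos(q[2]),np.sin(q[2])
    return np.c_[q[0]+c*L[:,0]-s*L[:,1],q[1]+s*L[:,0]+c*L[:,1],L[:,2]]
def fit(obs,x0):  # obs: list of (cam, local pts, pixels)
    f=lambda q:np.concatenate([(proj(c,place(q,L))-U).ravel() for c,L,U in obs])
    r=least_squares(f,x0,loss="soft_l1"); return r.x,r.fun
def un(U,o,k): return (np.asarray(U,float)+.5)/k-.5+np.array(o)
# carton local coords: panel centre origin in x,y
h,t,w=.148,.014,.074
E
python3 - <<'E'
from fit import *
S=dict(np.load("pics/side0.npz"));C=dict(np.load("pics/scene0.npz"))
a=lambda U:un(U,(325,180),4);b=lambda U:un(U,(290,180),4.8)
F,r=fit([(S,[[0,.106,.012],[0,-.092,.012],[0,-.106,.012],[.179,.106,.012],[.179,-.106,.012],[.165,.092,.012]],
  a([[163,114],[169,378],[170,402],[500,125],[564,402],[474,155]])),
 (C,[[.179,.106,.012],[.179,-.106,.012],[0,.106,.012]],b([[290,70],[580,250],[22,183]]))],[.7,0,0])
print("frame",F,r.round(1))
K,r=fit([(S,[[-t,-w,0],[t,-w,0],[-t,-w,h],[t,-w,h],[-t,w,h],[t,w,h]],a([[67,526],[134,523],[75,270],[152,272],[80,43],[146,45]])),
 (C,[[-t,-w,0],[-t,w,0],[-t,-w,h],[t,-w,h],[-t,w,h],[t,w,h],[t,-w,0]],b([[325,545],[102,368],[352,250],[405,220],[104,85],[165,62],[383,500]]))],[.6,-.1,0])
print("carton",K,r.round(1))
R=lambda p:np.array([[np.cos(F[2]),np.sin(F[2])],[-np.sin(F[2]),np.cos(F[2])]])@(p-F[:2])
print("carton in frame",R(K[:2]),K[2]-F[2])
L,r=fit([(S,[[-.0155,.0225,.01],[.0155,.0225,.01],[-.0155,-.0225,.01],[.0155,-.0225,.01]],a([[140,502],[208,498],[153,592],[227,585]]))],[.6,-.2,0])
print("labels",L,r.round(1))
np.savez("pose.npz",F=F,K=K)
E
```

```text
frame [ 0.55691839 -0.02013286 -0.16248445] [-1.   0.2 -0.4  0.1 -0.5 -0.4 -0.5 -0.2  0.8  2.8  0.2 -3.8  0.3 -0.8
  0.6 -0.3  0.2 -1.6]
carton [ 0.51037954 -0.11116148 -0.15450394] [-0.1 -0.2 -0.7  1.   0.4 -0.1 -0.6 -0.1 -0.6  0.5 -1.1  0.3  0.3 -1.7
  0.9 -2.2  0.5 -1.3  0.9 -0.5  0.9 -1.6 -0.8 -1.1 -1.5  1.8]
carton in frame [-0.03120012 -0.09735824] 0.007980512276380941
labels [ 0.53045883 -0.20630344 -0.03888965] [-0.5  0.9  0.4  0.8 -0.  -1.1  0.1 -0.5]
```

```bash
cat > rob.py <<'E'
import numpy as np, cv2
from station import env,hand,get_state,imaging,sign_off
P=np.load("pose.npz");F=P["F"]
c,s=np.cos(F[2]),np.sin(F[2]); RF=np.array([[c,-s,0],[s,c,0],[0,0,1]])
W=lambda x,y,z:RF@[x,y,z]+np.array([F[0],F[1],0])
def rot(th,sgn=1,yaw=0,tilt="y"):
    """tool down, tool y along frame y (turned by yaw about z); tilted so the tip leads toward +tilt axis"""
    z=np.array([0,np.sin(th),-np.cos(th)]) if tilt=="y" else np.array([np.sin(th),0,-np.cos(th)])
    if tilt=="y": x=np.array([sgn,0,0.]); y=np.cross(z,x)
    else: y=np.array([0,sgn,0.]); x=np.cross(y,z)
    a=np.array([[np.cos(yaw),-np.sin(yaw),0],[np.sin(yaw),np.cos(yaw),0],[0,0,1]])
    return RF@a@np.c_[x,y,z]
def snap(n,name):
    S=imaging.snapshot(n); cv2.imwrite(f"pics/{name}.png",S["frame"][:,:,::-1])
    np.savez(f"pics/{name}.npz",**{k:S[k] for k in("fx","fy","cx","cy","world_from_camera")})
def infr(p): return RF.T@(np.asarray(p)-[F[0],F[1],0])
E
python3 - <<'E'
from rob import *
print(get_state()["tool_rot"].round(2).tolist() if hasattr(get_state()["tool_rot"],"round") else get_state()["tool_rot"])
q0=np.array(get_state()["q"])
for sg in(1,-1):
  for th in(.5,.4):
    for p in([-.031,-.215,.26],[-.031,-.215,.05],[-.031,-.085,.05]):
      q=env.solve_ik(W(*p),rot(th,sg)); print(sg,th,p,None if q is None else np.round(q,2))
for sg in(1,-1):
  for p in([-.09,0,.125],[-.01,0,.125],[-.1,0,.25]):
    for th in(0,.3):
      q=env.solve_ik(W(*p),rot(th,sg,tilt="x")); print(sg,th,p,None if q is None else np.round(q,2))
E
```

```text
[[0.0, 1.0, -0.0], [1.0, -0.0, 0.0], [0.0, -0.0, -1.0]]
1 0.5 [-0.031, -0.215, 0.26] [-0.77  0.45  1.7   0.42  1.32  0.79]
1 0.5 [-0.031, -0.215, 0.05] [-0.77  0.72  1.83  0.51  0.95  0.59]
1 0.5 [-0.031, -0.085, 0.05] [-0.57  0.68  1.97  0.65  0.82  0.64]
1 0.4 [-0.031, -0.215, 0.26] [-0.72  0.41  1.72  0.36  1.25  0.86]
1 0.4 [-0.031, -0.215, 0.05] [-0.72  0.68  1.87  0.45  0.86  0.67]
1 0.4 [-0.031, -0.085, 0.05] [-0.51  0.64  1.99  0.57  0.74  0.75]
-1 0.5 [-0.031, -0.215, 0.26] [-0.77  0.45  1.7   0.42  1.32 -2.35]
-1 0.5 [-0.031, -0.215, 0.05] [-0.77  0.72  1.83  0.51  0.95 -2.55]
-1 0.5 [-0.031, -0.085, 0.05] [-0.57  0.68  1.97  0.65  0.82 -2.5 ]
-1 0.4 [-0.031, -0.215, 0.26] [-0.72  0.41  1.72  0.36  1.25 -2.28]
-1 0.4 [-0.031, -0.215, 0.05] [-0.72  0.68  1.87  0.45  0.86 -2.47]
-1 0.4 [-0.031, -0.085, 0.05] [-0.51  0.64  1.99  0.57  0.74 -2.4 ]
1 0 [-0.09, 0, 0.125] [-0.08  0.39  2.11 -0.    0.65 -1.48]
1 0.3 [-0.09, 0, 0.125] [-0.05  0.3   2.35 -0.17  0.2  -1.3 ]
1 0 [-0.01, 0, 0.125] [-0.09  0.47  1.93 -0.    0.73 -1.5 ]
1 0.3 [-0.01, 0, 0.125] [-0.07  0.38  2.18 -0.1   0.28 -1.39]
1 0 [-0.1, 0, 0.25] [-0.07  0.19  1.99 -0.    0.96 -1.48]
1 0.3 [-0.1, 0, 0.25] [-0.05  0.05  2.22 -0.06  0.58 -1.41]
-1 0 [-0.09, 0, 0.125] [-0.08  0.39  2.11 -0.    0.65  1.66]
-1 0.3 [-0.09, 0, 0.125] [-0.05  0.3   2.35 -0.17  0.2   1.85]
-1 0 [-0.01, 0, 0.125] [-0.09  0.47  1.93 -0.    0.73  1.64]
-1 0.3 [-0.01, 0, 0.125] [-0.07  0.38  2.18 -0.1   0.28  1.75]
-1 0 [-0.1, 0, 0.25] [-0.07  0.19  1.99 -0.    0.96  1.66]
-1 0.3 [-0.1, 0, 0.25] [-0.05  0.05  2.22 -0.06  0.58  1.73]
```

Run:
```python
from rob import *
hand.command_gripper(0.0)
R=rot(.5)
env.goto(W(-.031,-.215,.26),R)
env.move_straight(W(-.031,-.215,.05),v=.2)
print("hit",env.move_straight(W(-.0311,-.105,.05),v=.05,f_stop=15))
st=get_state();print(st["t"],st["force"],infr(st["ee_pos"]))
snap("side","side1")
b=cv2.imread("pics/side1.png")[150:330,300:480];cv2.imwrite("pics/c3.png",cv2.resize(b,(600,600),interpolation=cv2.INTER_CUBIC))
```

```text
hit False
5.525 [-0.29193682 -1.37245745  0.92389955] [-0.03110286 -0.10510898  0.04996763]
```

View pics/c3.png

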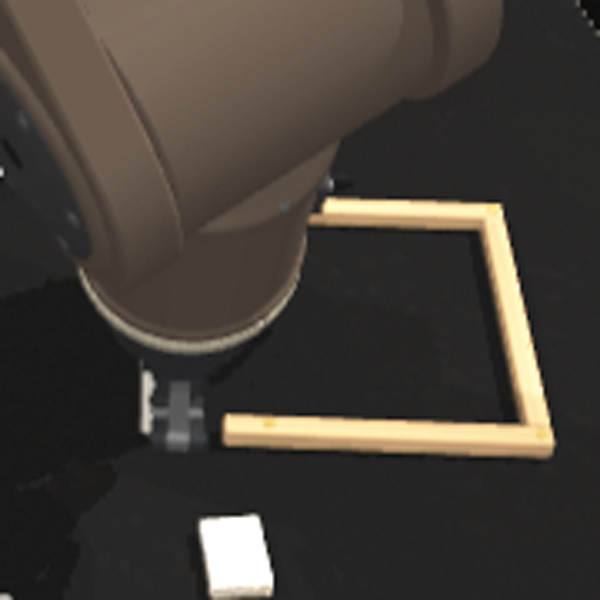

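The arm hides most of the carton in this view: only a white strip shows at (147,400). I'll back off and use the scene camera.

Run:
```python
from rob import *
env.move_straight(W(-.031,-.13,.05),v=.2)
snap("scene","scene2");snap("side","side2")
a=cv2.imread("pics/scene2.png")[150:300,250:400]
b=cv2.imread("pics/side2.png")[150:300,300:450]
f=lambda i:cv2.resize(i,(400,400),interpolation=cv2.INTER_CUBIC)
cv2.imwrite("pics/c4.png",np.hstack([f(a),f(b)]))
```

```text
(no output)
```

View pics/c4.png

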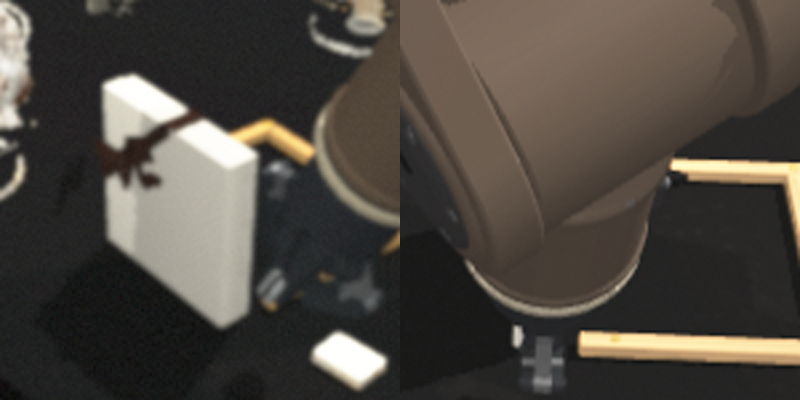

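The scene crop shows the carton standing, with its base at (106,240) to (221,328) and its top at (104,84), (133,73), (226,170) and (257,152). I'll fit the pose from these.

Run:
```python
from fit import *
F=np.load("pose.npz")["F"]
C=dict(np.load("pics/scene2.npz"))
K,r=fit([(C,[[-t,-w,0],[-t,w,0],[-t,-w,h],[t,-w,h],[-t,w,h],[t,w,h],[t,-w,0]],un([[221,328],[106,240],[226,170],[257,152],[104,84],[133,73],[250,306]],(250,150),400/150))],[.51,-.03,-.16])
c,s=np.cos(F[2]),np.sin(F[2])
print(K,r.round(1),np.array([[c,s],[-s,c]])@(K[:2]-F[:2]),K[2]-F[2])
```

```text
[ 0.51861185 -0.03641312 -0.13797214] [-0.1 -0.7  0.7 -1.1  0.8 -1.2  0.2  0.6 -0.3  0.3 -0.4  0.5 -0.9  2.1] [-0.03516831 -0.02226269] 0.0245123164201016
```

Run:
```python
from rob import *
env.move_straight(W(-.040,-.13,.05),v=.2)
print("hit",env.move_straight(W(-.040,-.083,.05),v=.04,f_stop=15))
env.move_straight(W(-.040,-.13,.05),v=.2)
env.move_straight(W(-.045,-.20,.25),v=.3)
env.move_straight(W(-.13,-.13,.28),v=.3)
env.goto(W(-.13,0,.25),rot(0,1,tilt="x"))
hand.command_gripper(1.0)
snap("scene","scene3")
a=cv2.imread("pics/scene3.png")[130:280,250:450]
cv2.imwrite("pics/c5.png",cv2.resize(a,(800,600),interpolation=cv2.INTER_CUBIC))
st=get_state();print(st["t"],infr(st["ee_pos"]))
```

```text
hit False
12.1667 [-1.29981557e-01  9.08499040e-06  2.50023079e-01]
```

View pics/c5.png

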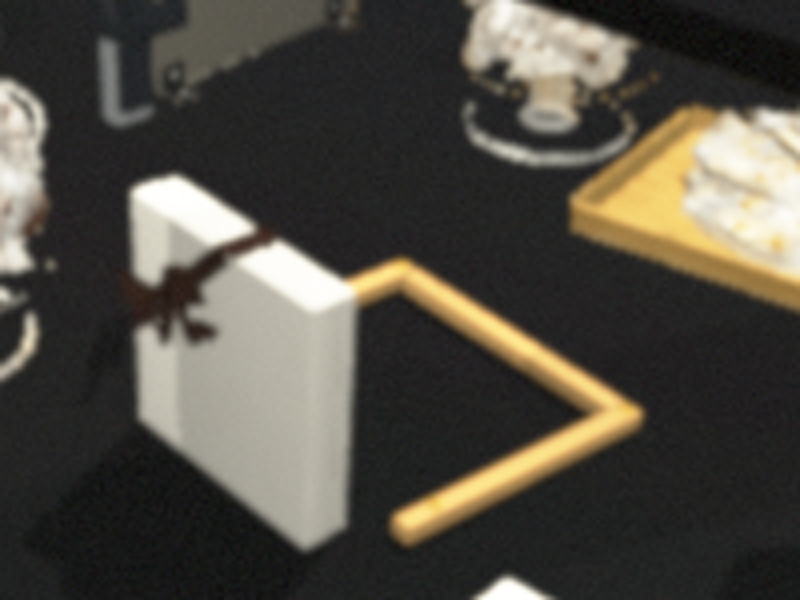

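The carton now stands at the mouth, with its base at (140,418) to (307,550) and its top at (130,190), (178,175), (314,315) and (357,295). I'll fit it, and tip if y and yaw are good.

Run:
```python
from fit import *
from rob import *
C=dict(np.load("pics/scene3.npz"))
K,r=fit([(C,[[-t,-w,0],[-t,w,0],[-t,-w,h],[t,-w,h],[-t,w,h],[t,w,h],[t,-w,0]],un([[307,550],[140,418],[314,315],[357,295],[130,190],[178,175],[345,520]],(250,130),4))],[.51,-.01,-.16])
k=infr([K[0],K[1],0]);yaw=K[2]-F[2]
print(k,yaw,r.round(1))
if abs(k[1])<.012 and abs(yaw)<.08 and -.05<k[0]<-.018:
    y=k[1]; xc=k[0]-.014-.011
    env.move_straight(W(xc-.045,y,.25),v=.2)
    env.move_straight(W(xc-.045,y,.117),v=.2)
    env.move_straight(W(xc-.015,y,.117),v=.1)
    print("hit",env.move_straight(W(xc+.042,y,.117),v=.05,f_stop=15))
    st=get_state();print(st["force"],infr(st["ee_pos"]))
    env.wait(.6)
    snap("scene","scene4")
    env.move_straight(W(xc-.045,y,.25),v=.3)
    env.wait(.3); snap("scene","scene5"); snap("side","side5")
    f=lambda i:cv2.resize(i,(400,400),interpolation=cv2.INTER_CUBIC)
    cv2.imwrite("pics/c6.png",np.hstack([f(cv2.imread("pics/scene5.png")[150:300,270:420]),f(cv2.imread("pics/side5.png")[170:320,330:480])]))
print(get_state()["t"])
```

```text
[-0.03532484 -0.00125993  0.        ] 0.021432549637757065 [-0.4 -0.3  0.3  0.1 -0.2 -0.9  0.2 -0.7  0.6  0.5 -0.7  0.3  0.1  1.9]
hit False
[ 0.19512968 -0.31510156 -0.64536483] [-0.01866227 -0.00125682  0.116987  ]
16.7333
```

View pics/c6.png

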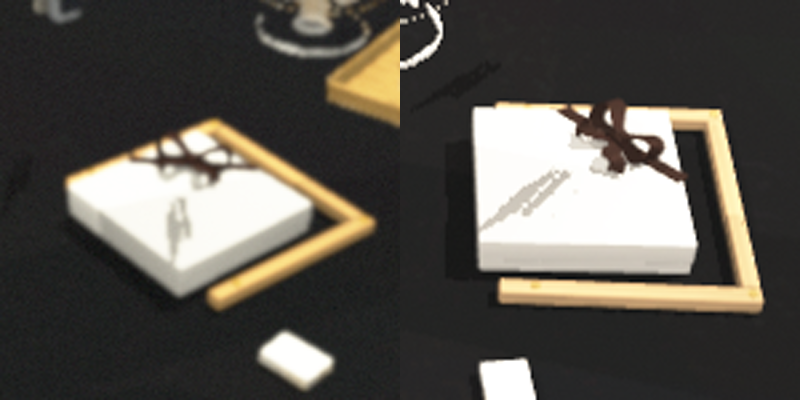

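The carton lies flat, bow up, between the rails. Its side-view top corners are at (473,107), (672,110), (479,243) and (696,247). I'll check the margins before handing in.

Run:
```python
from fit import *
from rob import infr,F
S=dict(np.load("pics/side5.npz"));C=dict(np.load("pics/scene5.npz"));k=400/150;h=.028
K,r=fit([(S,[[-w,w,h],[w,w,h],[-w,-w,h],[w,-w,h],[-w,-w,0],[w,-w,0]],un([[73,107],[272,110],[79,243],[296,247],[80,271],[291,272]],(330,170),k)),
(C,[[-w,-w,h],[-w,-w,0],[-w,w,h],[w,-w,h]],un([[180,270],[180,297],[67,188],[312,208]],(270,150),k))],[.6,-.03,-.16])
print(infr([K[0],K[1],0]),K[2]-F[2],r.round(1))
```

```text
[0.05913936 0.0029879  0.        ] 0.020212241231532008 [ 0.1  1.1 -2.5  1.1  0.2 -0.5 -0.4 -0.6 -0.9 -0.1 -0.9  0.9  0.9 -1.3
  0.4 -1.2  1.3 -1.6  0.2 -2.7]
```

Everything is well inside the limits, so I'm handing in.

```bash
python3 -c "
from station import sign_off
print(sign_off())"
```

```text
the job is handed in; nothing more can be done
None
```

I handed the job in: the carton lies flat, bow up, between the rails, measured at 59 mm into the frame, 3 mm off the middle line and turned 0.02 rad, all within the limits (no verdict came back).

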